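# Make up the cell-counting kit and the oil-immersion kit

## Robot

A 7-joint arm with a two-finger parallel gripper is mounted at the origin on the work surface; the furniture and walls round the work are solid. World frame = base frame: x ahead of the robot, y to its left, z up, the work surface at z = 0. Lengths are in m, angles in rad, forces in N, time in s.
With the tool pointing down it reaches from about 0.425 to 0.875 m from the base axis. Payload 4.7 kg.
Tool frame: the origin (TCP) lies between the finger pads; the fingertips stand 14 mm ahead of it and the grasp point (between the pads) lies 5 mm behind it; z points along the fingers, y is the line along which they close (so a half turn about z gives the same grasp; the last joint's range is limited). The gripper opens to 87 mm and grips with 3 to 60 N. Pads are 19 mm wide; open, the fingers measure 117 mm over their backs; the gripper's body (75 mm by 190 mm) begins 51 mm behind the grasp point.
Start: joints at [-1.147, 0.321, -0.07, 1.45, 0.023, 1.371, -0.057], TCP at [0.259, 0.596, 0.237] pointing down, gripper open.
Joint ranges: [-2.86, 2.86], [-0.3, 2.09], [-1.38, 1.24], [0.06, 2.45], [-1.56, 4.7], [0.09, 2.05], [-2.69, 2.69]. Speed limits (rad/s): [2.57, 2.57, 3.14, 3.14, 3.14, 3.14, 3.14].

## Interface

Orientations are given as a rotation vector (axis times angle).
In Python, from bench import get_state, get_image, camera_params, close_job gives the robot as it stands. The module is installed in compiled form; this text tells all that it offers.
- The arm moves only by the tool arm_command, never from a script. Its argument "motion" is a list of rows, each a list of 5 numbers: the finger opening in mm, from 0 to 87, then the shift along the tool's x, y, z in mm, then the turn about the tool's z in degrees. In form: [[gripper, x, y, z, spin], ...]. A call has 1 to 5 rows; each row is the pose to reach, as a shift and turn from the pose commanded when the call began, along the tool's axes at that moment; what a row does not reach only later rows make up. A row lasts 1/12 s, in which the tool goes at most 41.7 mm and 7.16 degrees, less where a joint would pass 70% of its speed; a pose out of reach is approached as far as the arm can. A call with a gripper value outside its range is refused whole. The fingers move at their own pace and stop on an object; "newtons" is the grip in N (left out, the last holds). Time passes only in rows, so rows that repeat a pose let the fingers close. It gives the time, the measured TCP pose, the force, the opening and the grip force at its end, in the units of the state.
- get_state(): the state, without advancing time (a new reading comes with each control period).
- get_image(name): name is "scene" or "side" or "wrist"; returns (picture, depth): 400x640x3 uint8, red, green, blue; 400x640 float32, m along the optical axis (not along the pixel's ray), 0 where there is no reading.
- camera_params(name): a dict with "intrinsics" (3x3 intrinsics, pixels), "extrinsics" (4x4, takes a point from camera to world coordinates). Camera axes: x right, y down, z forward; pixel columns grow to the right and rows downward; lengths in m; the calibration is good to about 2 mm. A picture is of the moment at which its call begins: read the wrist's pose just before it. camera_params takes no time and is no camera call; for the wrist camera it gives the pose at the moment of the call.
- close_job(): hands the job in; it is judged then, once.
The state is a dict: "time": time; "joint_positions": joint angles; "qd": joint speeds; "joint_torque": joint torques, N m; "position": TCP position; "tool_rot": TCP orientation; "ft_force": force on the tool from outside, world axes, zero at the start; "torque": the same for the moment, N m; "grip_width": opening from 0.0 (shut) to 1.0 (fully open); "grip_force": force on a finger pad.
Only numpy, scipy, OpenCV 4.12 (cv2) and the standard library are available. Lean on these libraries where they do the work, as an engineer would, in place of code of your own. Each camera call takes 0.05 s, during which the arm holds its last target. There are 200 camera calls.

## Task

Make up the two kit trays from the stock standing about the bench: the short counting tray with two pockets gets the 50 ml tube and one box of cover slips, the long oil-immersion tray with three pockets gets the objective pot, the oil dropper bottle and the other box of cover slips. Stand each thing flat down in the pocket of its own shape and size, and keep the tube, the dropper and the pot upright all the way.

Things in the scene. Friction and masses are not known exactly. Their poses are not given: they have to be found in the camera images.
- count_tray: Counting tray: the short grey plate with two pockets, 136x68x10 mm, fixed, a 9 mm high grip 11 mm out at each end. Origin: centre of underside, x along the tray, z up. Pockets in a row on y = 0, 6 mm deep, floors at z 4 mm: at x -28 mm a rectangle 70 (x) by 48 mm for a slip box, at x +38 a round one 50 mm across for the tube.
- oil_tray: Oil tray: the long grey plate with three pockets, 194x68x10 mm, fixed, a 9 mm high grip 11 mm out at each end. Origin: centre of underside, x along the tray, z up. Pockets in a row on y = 0, 6 mm deep, floors at z 4 mm: at x -57 mm a rectangle 70 (x) by 48 mm for a slip box, at x +12 a round one 58 mm across for the objective pot, at x +69 one 45 mm across for the oil dropper.
- sample_tube: The 50 ml tube: a tall round tube with a flat skirt foot and a ribbed screw cap, 116 mm high, 33 mm across for gripping over its whole height, 45 g, standing upright between the trays and the glove box (85 mm high, fixed), so close the fingers along the gap. Origin: centre of the underside, z up its axis.
- oil_bottle: The immersion-oil dropper bottle: a small brown bottle that narrows to a black nozzle, 79 mm high, 29 mm across the body, 40 g, standing upright. Its body is full width from the foot up to about 40 mm; grip it there. Origin: centre of the underside, z up its axis.
- lens_pot: The objective pot: a short squat round pot with a wide black screw lid, 42 mm across, 50 mm high, 90 g, holding a spare objective, standing upright. Origin: centre of the underside, z up its axis.
- slips_a: One of two alike small closed plastic boxes of cover slips, white, 33 x 55 x 26 mm (x, y, z), 70 g, lying base down, lid shut and not opening. Origin: centre of the underside, y along its length. Either box may go to either tray.
- slips_b: One of two alike small closed plastic boxes of cover slips, white, 33 x 55 x 26 mm (x, y, z), 70 g, lying base down, lid shut and not opening. Origin: centre of the underside, y along its length. Either box may go to either tray.

How it is judged:
By the outcome, as a careful person would: the job done as asked, in the order asked, and still so for the second after the job is handed in, with the robot touching nothing.
It also fails if it takes over 134 s, if anything falls off the work surface, if the arm or the gripper's body presses on something with over 40 N, if the wrist force passes 120 N, or if a joint passes its speed limit or range.

## Working session

There is one attempt and no reset: what is moved stays moved. The work goes in short steps, Python scripts to look and compute and a tool call to move; the robot and the scene stay as the last step left them, time stands still between calls to the robot, and variables do not carry over. Pictures are saved under pics/ and viewed, at most 14 in all, crops included, and the job is handed in when it is done.

Besides the shell and the picture viewer there is one more tool, called after ">>>" by a JSON object that holds its "name" and its "arguments". arm_command: Moves the arm, as the interface text tells. Its arguments: {"type":"object","properties":{"motion":{"type":"array"},"newtons":{"type":"number"}},"required":["motion"]}

```bash
mkdir -p pics; cat > h.py <<'E'
import numpy as np, cv2
from bench import *
from scipy.spatial.transform import Rotation as R
def cloud(n):
    im,d=get_image(n);p=camera_params(n);K=p['intrinsics'];T=np.array(p['extrinsics'])
    v,u=np.mgrid[:400,:640]
    c=np.stack([(u-K[0][2])/K[0][0]*d,(v-K[1][2])/K[1][1]*d,d],-1)
    w=c@T[:3,:3].T+T[:3,3]; w[d==0]=np.nan
    return im,w
E
python3 - <<'E'
from h import *
s=get_state();print(s['position'],s['tool_rot'],R.from_rotvec(s['tool_rot']).as_matrix().round(3).tolist(),s['time'])
for n in('scene','side'):
    im,w=cloud(n);np.savez('%s0.npz'%n,im=im,w=w);cv2.imwrite('pics/%s0.png'%n,im[...,::-1])
    print(n,np.array(camera_params(n)['extrinsics']).round(3).tolist())
E
```

```text
[0.25881872 0.59566007 0.23548362] [-6.39185829e-01 -3.07559312e+00  2.95519167e-03] [[-0.917, 0.398, -0.001], [0.398, 0.917, -0.002], [-0.0, -0.002, -1.0]] 0.0
scene [[-0.457, -0.58, 0.674, -0.246], [-0.889, 0.284, -0.358, 0.569], [0.016, -0.763, -0.646, 0.71], [0.0, 0.0, 0.0, 1.0]]
side [[0.975, -0.153, 0.161, 0.274], [-0.221, -0.631, 0.744, -0.517], [-0.012, -0.761, -0.649, 0.678], [0.0, 0.0, 0.0, 1.0]]
```

View pics/scene0.png

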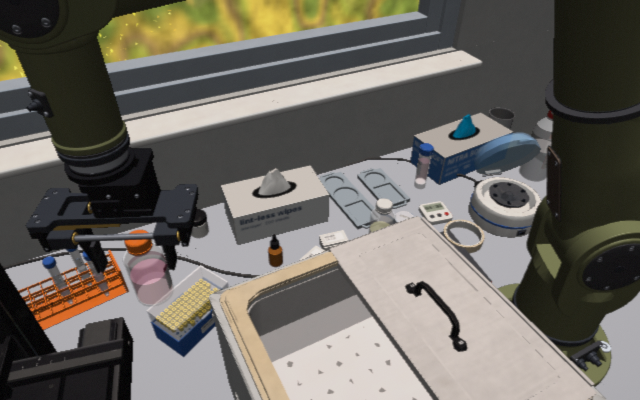

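View pics/side0.png

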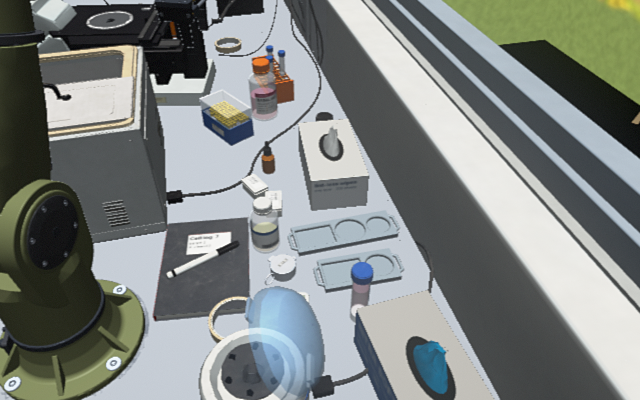

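The scene shows the trays at about (348,200) and (383,187), the tube at (423,165), the dropper at (276,252), slips near (333,240) and a pot at (198,222). The side view shows the oil tray at (343,232), the count tray at (358,270), the tube at (361,285), the dropper at (268,158), slips at (255,185) and (275,200), and a dark lid at (323,117).

```bash
python3 - <<'E'
from h import *
a=np.load('side0.npz');w=a['w'];b=np.load('scene0.npz');wb=b['w']
def p(w,u,v): print((u,v),w[v,u].round(3))
print('side')
for q in [(361,270),(355,300),(268,147),(266,163),(255,184),(275,200),(323,117),(352,228),(383,224),(315,235),(297,240),(390,222),(350,268),(380,262),(328,275),(264,203),(282,265)]:p(w,*q)
print('scene')
for q in [(425,150),(421,170),(276,240),(276,258),(333,240),(198,222),(198,213),(345,195),(383,187),(383,205),(402,215)]:p(wb,*q)
c=a['im'][90:330,220:440];cv2.imwrite('pics/c1.png',cv2.resize(c[...,::-1],None,fx=2.4,fy=2.4,interpolation=2))
# top-down merged height map, x .3-.9, y -.35..0.6
for w_,im,n in((w,a['im'],'s'),(wb,b['im'],'c')):
    m=np.isfinite(w_[...,2])&(w_[...,2]<.16)&(w_[...,2]>-.02)
    P=w_[m];C=im[m];o=np.argsort(P[:,2]);P=P[o];C=C[o]
    i=((.95-P[:,0])*800).astype(int);j=((.65-P[:,1])*800).astype(int)
    k=(i>=0)&(i<520)&(j>=0)&(j<800);g=np.zeros((520,800,3),np.uint8)
    for d in (0,1):
        for e in (0,1): g[np.minimum(i[k]+d,519),np.minimum(j[k]+e,799)]=C[k]
    cv2.imwrite('pics/top_%s.png'%n,g[...,::-1])
E
```

```text
side
(361, 270) [ 0.449 -0.066  0.119]
(355, 300) [ 0.441 -0.074  0.059]
(268, 147) [0.375 0.35  0.067]
(266, 163) [0.366 0.339 0.034]
(255, 184) [0.334 0.283 0.026]
(275, 200) [0.365 0.22  0.029]
(323, 117) [0.526 0.465 0.051]
(352, 228) [0.5   0.13  0.006]
(383, 224) [0.561 0.125 0.007]
(315, 235) [0.426 0.13  0.004]
(297, 240) [0.39  0.125 0.004]
(390, 222) [0.574 0.123 0.012]
(350, 268) [0.467 0.033 0.006]
(380, 262) [0.524 0.035 0.005]
(328, 275) [0.425 0.027 0.006]
(264, 203) [0.334 0.125 0.109]
(282, 265) [0.348 0.048 0.029]
scene
(425, 150) [ 0.44  -0.053  0.116]
(421, 170) [ 0.443 -0.056  0.056]
(276, 240) [0.367 0.35  0.066]
(276, 258) [0.358 0.356 0.027]
(333, 240) [0.352 0.231 0.027]
(198, 222) [0.505 0.469 0.048]
(198, 213) [0.53  0.462 0.051]
(345, 195) [0.493 0.122 0.005]
(383, 187) [0.48  0.022 0.004]
(383, 205) [0.323 0.135 0.109]
(402, 215) [0.354 0.056 0.027]
```

View pics/c1.png

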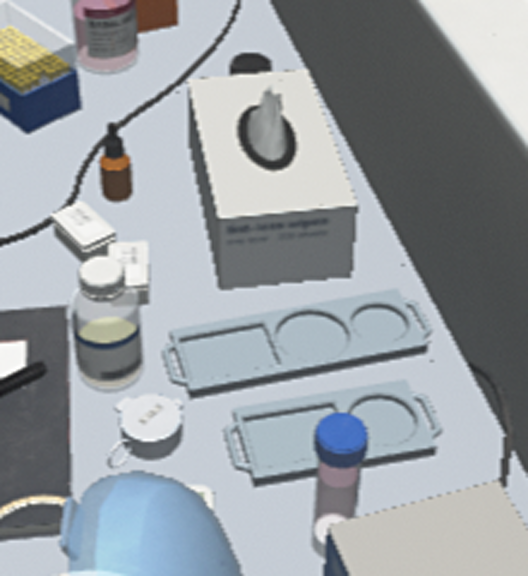

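View pics/top_s.png

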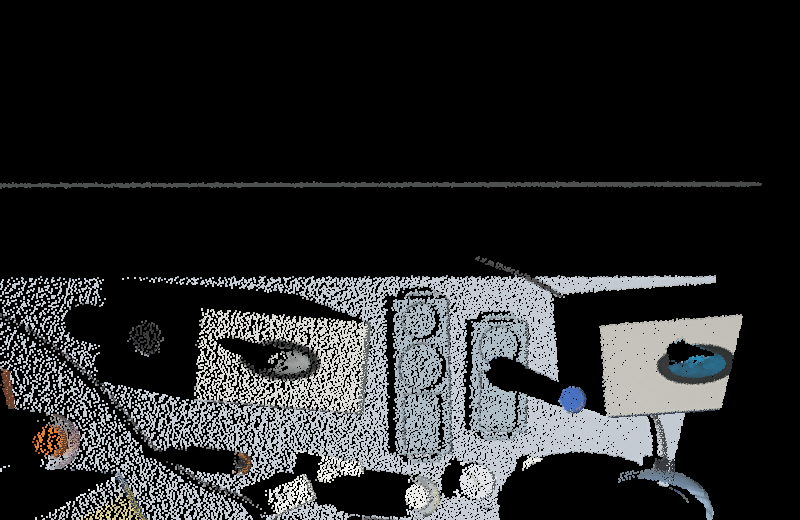

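Crop c1 shows slips at (85,228) and (130,270), the tube at (340,470), the pot lid at (250,65) behind the wipes box, and both trays with their rectangles toward low x. The top map agrees with this. Next I fit the poses.

```bash
cat >> h.py <<'E'
def rect(P):
    c=cv2.minAreaRect((P[:,:2]*1000).astype(np.float32));return np.round(c[0],1),np.round(c[1],1),round(c[2],1)
def sel(w,x0,x1,y0,y1,z0,z1):
    return w[(w[...,0]>x0)&(w[...,0]<x1)&(w[...,1]>y0)&(w[...,1]<y1)&(w[...,2]>z0)&(w[...,2]<z1)]
E
python3 - <<'E'
from h import *
for n in('side','scene'):
    w=np.load(n+'0.npz')['w'];print(n)
    for k,b in dict(slip1=(.28,.36,.25,.32,.021,.034),slip2=(.335,.41,.19,.252,.021,.034),pot=(.49,.56,.43,.5,.044,.058),drop=(.34,.4,.33,.38,.06,.09),dropbody=(.33,.4,.32,.38,.012,.04),tube=(.41,.48,-.1,-.03,.108,.13),tubeb=(.41,.48,-.1,-.03,.02,.1),oil=(.35,.62,.08,.17,.0075,.016),cnt=(.37,.6,-.02,.075,.0075,.016),wipes=(.4,.6,.18,.42,.07,.1),glove=(.4,.6,-.35,-.09,.07,.1),bottle=(.3,.37,.09,.16,.1,.13)).items():
        P=sel(w,*b)
        if len(P)>5: print(k,len(P),P.mean(0).round(3),*rect(P),'med z',np.median(P[:,2]).round(3))
    t=sel(w,.58,.66,0,.4,-.02,.5);print('wall z/x',t[:,2].max() if len(t) else 0,np.percentile(t[:,0],[5,50,95]).round(3))
E
```

```text
side
slip1 321 [0.33  0.284 0.026] [321.7 275.2] [61.7 72.4] 24.0 med z 0.027
slip2 215 [0.365 0.226 0.027] [360.6 224.8] [55.9 30.7] 79.8 med z 0.027
pot 133 [0.527 0.467 0.051] [527.8 467.8] [41.9 41. ] 70.8 med z 0.051
drop 60 [0.371 0.35  0.068] [371.2 350.4] [14.9 15.2] 81.0 med z 0.066
dropbody 137 [0.37  0.343 0.027] [370.2 347. ] [21.6 28.6] 82.7 med z 0.027
tube 367 [ 0.45  -0.068  0.116] [450.  -65.4] [31.9 32.5] 73.0 med z 0.117
tubeb 459 [ 0.446 -0.074  0.066] [449.8 -71.2] [16.9 28.5] 78.3 med z 0.067
oil 1478 [0.484 0.121 0.011] [469.4 122.6] [235.7  72.3] 1.3 med z 0.011
cnt 1157 [0.48  0.028 0.011] [484.8  25.8] [228.9  89.3] 0.5 med z 0.011
wipes 3316 [0.496 0.28  0.082] [499.1 298.8] [215.3 115.6] 85.1 med z 0.082
glove 8453 [ 0.491 -0.189  0.087] [ 492.8 -191.4] [116.5 179.9] 4.1 med z 0.087
bottle 247 [0.329 0.125 0.108] [329.  127.9] [31.2 31.9] 44.1 med z 0.109
wall z/x 0.20224587161249058 [0.584 0.63  0.657]
scene
slip1 140 [0.342 0.281 0.026] [341.7 283.5] [23.3 70. ] 10.9 med z 0.026
slip2 309 [0.359 0.226 0.026] [360.3 225.8] [55.2 36.5] 79.1 med z 0.026
pot 131 [0.522 0.462 0.049] [523.3 459.9] [21.4 40.9] 66.5 med z 0.05
drop 61 [0.368 0.354 0.068] [369.1 353. ] [16.  12.6] 77.7 med z 0.066
dropbody 144 [0.361 0.357 0.027] [362.4 355.5] [28.9 15.1] 76.0 med z 0.026
tube 125 [ 0.447 -0.062  0.115] [448.8 -62.5] [32.3 30.8] 6.4 med z 0.116
tubeb 314 [ 0.443 -0.058  0.06 ] [444.7 -58.5] [27.9 17.8] 42.6 med z 0.062
oil 649 [0.489 0.125 0.01 ] [478.8 122.6] [214.3  71.1] 0.7 med z 0.01
cnt 477 [0.481 0.022 0.01 ] [483.6  23.9] [229.5  77.6] 2.5 med z 0.01
wipes 3356 [0.488 0.305 0.081] [497.8 298.4] [212.4 119.9] 85.0 med z 0.08
glove 2277 [ 0.483 -0.204  0.085] [ 494.7 -225.4] [119.  253.7] 4.6 med z 0.086
bottle 173 [0.326 0.132 0.107] [328.7 129.4] [31.5 32.1] 29.2 med z 0.108
wall z/x 0.2007782284627495 [0.592 0.632 0.657]
```

```bash
python3 - <<'E'
from h import *
a=np.load('side0.npz');b=np.load('scene0.npz')
A=cv2.resize(a['im'][165:230,235:305,::-1],(380,350),interpolation=2);B=cv2.resize(b['im'][220:275,300:360,::-1],(380,350),interpolation=2)
cv2.imwrite('pics/c2.png',np.hstack([A,B]))
E
```

```text
(no output)
```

View pics/c2.png

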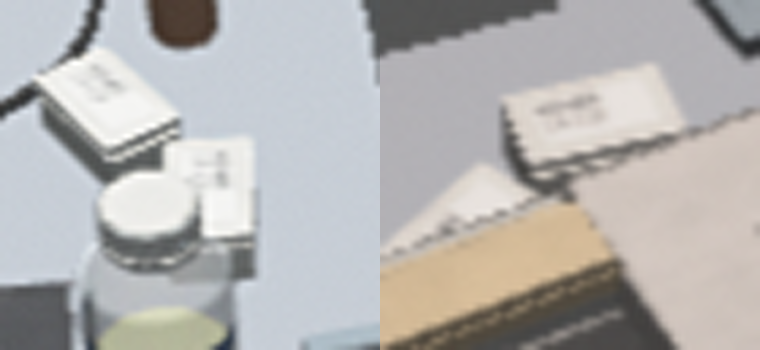

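Crop c2 shows box 2 at right centre (210,190) with its long axis close to world y, and box 1 at upper left (110,95), rotated. I refine the trays and box 1 using connected components, and check the obstacle extents.

```bash
python3 - <<'E'
from h import *
def comp(P,c):
    g=np.zeros((400,400),np.uint8);ij=((P[:,:2]-c)*1000+200).astype(int)
    k=(ij>=0).all(1)&(ij<400).all(1);ij=ij[k];P=P[k];g[ij[:,0],ij[:,1]]=1
    g=cv2.dilate(g,np.ones((7,7)));_,l=cv2.connectedComponents(g)
    v=l[ij[:,0],ij[:,1]];b=np.bincount(v).argmax();return P[v==b]
for n in('side','scene'):
    w=np.load(n+'0.npz')['w'];print(n)
    for k,b in dict(oil=(.365,.62,.08,.165,.0065,.014),cnt=(.385,.62,-.02,.07,.0065,.014),s1=(.28,.38,.24,.33,.021,.034)).items():
        P=sel(w,*b);P=comp(P,[(b[0]+b[1])/2,(b[2]+b[3])/2]);print(k,len(P),*rect(P),(np.percentile(P[:,:2],[1,99],axis=0)*1000).round(0).tolist())
    P=sel(w,.1,.34,.1,.5,.03,.3);P=P[P[:,2]<.2]
    for y in np.arange(.1,.5,.04):
        q=P[abs(P[:,1]-y)<.02]
        if len(q)>9:print('bin y',y.round(2),'xmax',np.percentile(q[:,0],98).round(3),'z',np.percentile(q[:,2],[5,95]).round(3))
E
```

```text
side
oil 1711 [479.9 122.8] [216.1  72.3] 1.3 [[374.0, 87.0], [584.0, 157.0]]
cnt 1303 [479.4  26.6] [ 71.8 158.7] 88.2 [[401.0, -9.0], [556.0, 61.0]]
s1 363 [340.2 273.1] [39.7 94.3] 30.9 [[308.0, 240.0], [377.0, 314.0]]
bin y 0.1 xmax 0.339 z [0.031 0.107]
bin y 0.14 xmax 0.339 z [0.036 0.11 ]
bin y 0.18 xmax 0.15 z [0.041 0.192]
bin y 0.22 xmax 0.153 z [0.052 0.193]
bin y 0.26 xmax 0.251 z [0.034 0.182]
bin y 0.3 xmax 0.152 z [0.057 0.197]
bin y 0.34 xmax 0.151 z [0.053 0.193]
bin y 0.38 xmax 0.151 z [0.05  0.192]
bin y 0.42 xmax 0.151 z [0.055 0.193]
bin y 0.46 xmax 0.319 z [0.035 0.184]
scene
oil 712 [479.6 122.1] [215.3  71.5] 1.7 [[376.0, 88.0], [584.0, 157.0]]
cnt 518 [477.6  26.9] [ 71.5 158.9] 87.3 [[399.0, -9.0], [554.0, 60.0]]
s1 126 [336.  288.6] [23.9 53.6] 24.3 [[333.0, 262.0], [354.0, 316.0]]
bin y 0.1 xmax 0.339 z [0.07  0.109]
bin y 0.14 xmax 0.338 z [0.052 0.109]
bin y 0.34 xmax 0.117 z [0.166 0.197]
bin y 0.38 xmax 0.117 z [0.166 0.197]
bin y 0.42 xmax 0.116 z [0.166 0.197]
bin y 0.46 xmax 0.304 z [0.078 0.197]
```

>>> {"name": "arm_command", "arguments": {"motion": [[70,0,0,0,-7],[70,0,0,0,-14],[70,0,0,0,-14]], "newtons": 20}}

```text
time: 0.35
position: [0.2589, 0.5959, 0.2359]
tool_rot: [-0.255, -3.131, 0.002]
ft_force: [0.1, -0.2, 0.1]
grip_width: 0.857
grip_force: 0.0
```

>>> {"name": "arm_command", "arguments": {"motion": [[60,0,0,0,-5],[60,0,0,0,-9.3]]}}

```text
time: 0.52
position: [0.2589, 0.596, 0.2361]
tool_rot: [-0.005, -3.141, 0.001]
ft_force: [0.1, 0.7, -0.0]
grip_width: 0.743
grip_force: 0.0
```

>>> {"name": "arm_command", "arguments": {"motion": [[60,-33,-16,0,0],[60,-66,-32,0,0],[60,-99,-48,0,0],[60,-132,-64,0,0],[60,-165,-80,0,0]]}}

```text
time: 0.93
position: [0.425, 0.5146, 0.2363]
tool_rot: [-0.011, -3.141, 0.001]
ft_force: [0.1, 0.9, -0.9]
grip_width: 0.691
grip_force: 0.0
```

>>> {"name": "arm_command", "arguments": {"motion": [[60,-33,-16,0,0],[60,-66,-32,0,0],[60,-103,-49,0,0],[60,-103,-49,30,0],[60,-103,-49,30,0]]}}

```text
time: 1.35
position: [0.5286, 0.4613, 0.201]
tool_rot: [-0.021, -3.137, 0.011]
ft_force: [-2.5, -1.2, -2.2]
grip_width: 0.69
grip_force: 0.0
```

```bash
cat >> h.py <<'E'
def st():
    s=get_state();M=R.from_rotvec(s['tool_rot']).as_matrix()
    print('t',round(s['time'],2),'pos',(s['position']*1000).round(1) if hasattr(s['position'],'round') else (np.array(s['position'])*1000).round(1),'yaw_y',np.degrees(np.arctan2(M[1,1],M[0,1])).round(2),'tilt',M[:,2].round(3),'q1,7',np.round(s['joint_positions'],2)[[0,6]],'w',s['grip_width'],'F',np.round(s['ft_force'],1))
E
python3 - <<'E'
from h import *
st();im,w=cloud('wrist');cv2.imwrite('pics/w1.png',im[...,::-1]);print(np.round(camera_params('wrist')['extrinsics'],3).tolist())
P=sel(w,.48,.58,.42,.52,.044,.056);print(len(P),rect(P),P.mean(0))
E
```

```text
t 1.35 pos [528.6 461.3 201. ] yaw_y 89.24 tilt [-0.004 -0.007 -1.   ] q1,7 [-0.77  0.8 ] w 0.6896638544159913 F [-2.5 -1.2 -2.2]
[[0.008, 0.972, 0.236, 0.461], [1.0, -0.006, -0.008, 0.466], [-0.006, 0.236, -0.972, 0.352], [0.0, 0.0, 0.0, 1.0]]
1503 (array([525. , 472.7]), array([41.1, 41.3]), 0.6) [0.52445214 0.47236082 0.05223811]
```

View pics/w1.png

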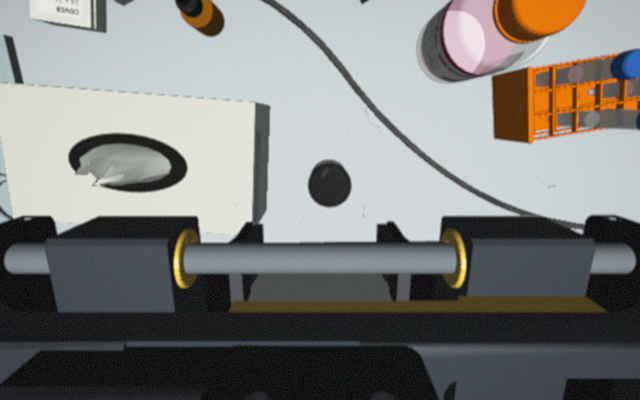

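The wrist view shows the pot lid at (329,183), clear of the wipes box edge at about x=268 px. I lower onto it.

>>> {"name": "arm_command", "arguments": {"motion": [[60,2,4,35,0],[60,2,4,70,0],[60,2,4,105,0],[60,2,4,140,0],[60,2,4,170,0]]}}

```text
time: 1.82
position: [0.5225, 0.4721, 0.0357]
tool_rot: [-0.004, -3.141, -0.001]
ft_force: [-0.4, -0.6, 0.6]
grip_width: 0.691
grip_force: 0.0
```

>>> {"name": "arm_command", "arguments": {"motion": [[60,0,0,0,0],[36,0,0,0,0],[36,0,0,0,0],[36,0,0,0,0],[36,0,0,0,0]], "newtons": 20}}

```text
time: 2.23
position: [0.526, 0.4717, 0.0401]
tool_rot: [0.005, 3.138, 0.005]
ft_force: [-0.3, 0.5, 5.8]
grip_width: 0.482
grip_force: 20.0
```

>>> {"name": "arm_command", "arguments": {"motion": [[36,0,0,0,0],[36,0,0,0,0],[36,0,0,-15,0],[36,0,0,-40,0],[36,0,0,-75,0]]}}

```text
time: 2.65
position: [0.523, 0.4689, 0.1103]
tool_rot: [-0.005, -3.137, 0.006]
ft_force: [0.1, -0.2, -0.9]
grip_width: 0.48
grip_force: 20.0
```

>>> {"name": "arm_command", "arguments": {"motion": [[36,0,0,-38,0],[36,0,0,-76,0],[36,0,0,-110,0],[36,4,-38,-115,0],[36,8,-76,-115,0]]}}

```text
time: 3.07
position: [0.5166, 0.3975, 0.232]
tool_rot: [-0.002, 3.135, 0.011]
ft_force: [0.9, -1.2, -2.0]
grip_width: 0.482
grip_force: 20.0
```

>>> {"name": "arm_command", "arguments": {"motion": [[36,4,-39,0,0],[36,8,-78,0,0],[36,12,-117,0,0],[36,16,-156,0,0],[36,20,-195,0,0]]}}

```text
time: 3.48
position: [0.4952, 0.1976, 0.228]
tool_rot: [0.005, 3.14, 0.002]
ft_force: [0.8, -0.1, -0.2]
grip_width: 0.484
grip_force: 20.0
```

>>> {"name": "arm_command", "arguments": {"motion": [[36,4,-39,0,0],[36,5,-77,0,0],[36,5,-77,40,0],[36,5,-77,70,0],[36,5,-77,70,0]]}}

```text
time: 3.9
position: [0.4867, 0.1206, 0.1524]
tool_rot: [-0.008, -3.133, 0.003]
ft_force: [-1.3, -0.6, -1.7]
grip_width: 0.482
grip_force: 20.0
```

```bash
python3 - <<'E'
from h import *
st();im,w=cloud('wrist');st();cv2.imwrite('pics/w2.png',im[...,::-1])
P=sel(w,.36,.6,.08,.165,.0065,.014);print(len(P),rect(P))
E
```

```text
t 3.9 pos [486.7 120.6 152.4] yaw_y 89.71 tilt [-0.008 -0.002 -1.   ] q1,7 [-0.46  1.28] w 0.4823310457397783 F [-1.3 -0.6 -1.7]
t 3.95 pos [488.3 121.7 155.2] yaw_y 89.79 tilt [-0.005 -0.001 -1.   ] q1,7 [-0.47  1.28] w 0.48321301571559283 F [-0.   1.  -0.2]
9150 (array([454.4, 123.8]), array([161.4,  68.3]), 1.3)
```

View pics/w2.png

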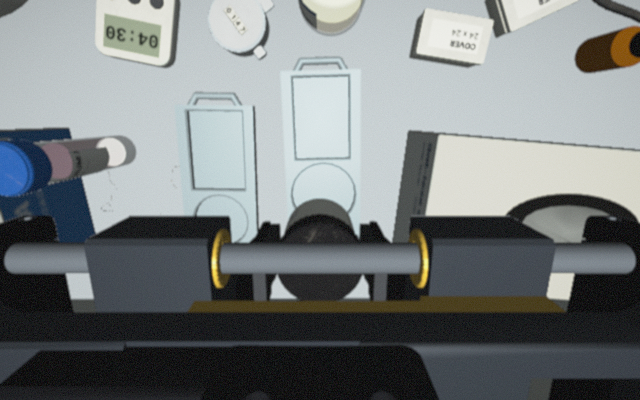

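The wrist view shows the pot held over the oil tray's middle pocket (circle at (322,190)), aligned with the tray axis. I lower it.

>>> {"name": "arm_command", "arguments": {"motion": [[36,0,0,35,0],[36,0,0,70,0],[36,0,0,95,0],[36,0,0,105,0],[36,0,0,105,0]]}}

```text
time: 4.37
position: [0.49, 0.1229, 0.0513]
tool_rot: [-0.003, -3.14, 0.001]
ft_force: [-0.4, 0.8, -0.6]
grip_width: 0.48
grip_force: 20.0
```

>>> {"name": "arm_command", "arguments": {"motion": [[36,0,0,3,0],[36,0,0,6,0],[36,0,0,8,0],[36,0,0,9,0],[36,0,0,9,0]]}}

```text
time: 4.78
position: [0.4916, 0.1229, 0.044]
tool_rot: [0.005, 3.139, 0.002]
ft_force: [-1.4, -0.8, 5.0]
grip_width: 0.479
grip_force: 20.0
```

>>> {"name": "arm_command", "arguments": {"motion": [[60,0,0,0,0],[60,0,0,0,0],[60,0,0,0,0],[60,0,0,-20,0],[60,0,0,-50,0]]}}

```text
time: 5.2
position: [0.4878, 0.1216, 0.0902]
tool_rot: [-0.005, -3.135, 0.004]
ft_force: [0.7, -0.1, -0.4]
grip_width: 0.676
grip_force: 0.0
```

>>> {"name": "arm_command", "arguments": {"motion": [[50,0,0,-40,0],[50,0,0,-80,0],[50,0,0,-120,0],[50,0,0,-148,0],[50,17,33,-148,0]]}}

```text
time: 5.62
position: [0.48, 0.1498, 0.2478]
tool_rot: [0.023, 3.128, 0.002]
ft_force: [2.7, -0.2, 0.2]
grip_width: 0.579
grip_force: 0.0
```

>>> {"name": "arm_command", "arguments": {"motion": [[50,17,33,0,0],[50,34,66,0,0],[50,51,99,0,0],[50,68,132,0,0],[50,85,165,0,0]]}}

```text
time: 6.03
position: [0.388, 0.3221, 0.2406]
tool_rot: [0.005, 3.141, 0.0]
ft_force: [0.4, 0.6, 0.5]
grip_width: 0.577
grip_force: 0.0
```

>>> {"name": "arm_command", "arguments": {"motion": [[50,20,30,20,0],[50,20,30,60,0],[50,20,30,80,0],[50,20,30,80,0]]}}

```text
time: 6.37
position: [0.3661, 0.3488, 0.1555]
tool_rot: [-0.002, -3.135, 0.011]
ft_force: [0.2, -0.8, -0.8]
grip_width: 0.571
grip_force: 0.0
```

```bash
python3 - <<'E'
from h import *
st();im,w=cloud('wrist');st();cv2.imwrite('pics/w3.png',im[...,::-1])
P=sel(w,.34,.4,.32,.385,.055,.09);print(len(P),rect(P),P.mean(0))
P=sel(w,.34,.4,.32,.385,.01,.05);print(len(P),rect(P),P.mean(0))
P=sel(w,.28,.42,.18,.335,.021,.032);np.save('sl.npy',P);print(len(P),rect(P))
E
```

```text
t 6.37 pos [366.1 348.8 155.5] yaw_y 89.93 tilt [-0.007 -0.007 -1.   ] q1,7 [-0.73  0.75] w 0.5709224734879772 F [ 0.2 -0.8 -0.8]
t 6.42 pos [367.8 349.5 158.3] yaw_y 89.84 tilt [-0.004 -0.004 -1.   ] q1,7 [-0.73  0.75] w 0.5804275380917635 F [ 0.2 -0.2  0.3]
465 (array([372.1, 355.3]), array([16.9, 18.2]), 7.2) [0.37018171 0.35523219 0.0689174 ]
625 (array([360.4, 360.8]), array([28.4, 54.9]), 66.4) [0.36457811 0.35588843 0.0377645 ]
5078 (array([334.1, 255.7]), array([ 93.7, 127.2]), 11.1)
```

View pics/w3.png

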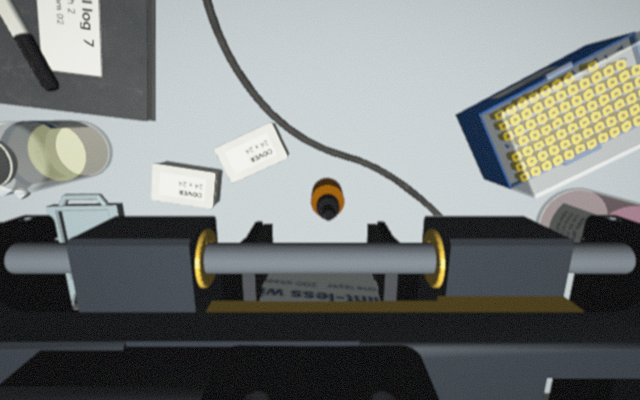

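The dropper is at (327,195), between the open fingers. The slip boxes are at (251,152) and (186,184). I check the body's footprint for tall things and fit the boxes.

```bash
python3 - <<'E'
from h import *
for n in('side','scene'):
    w=np.load(n+'0.npz')['w'];P=sel(w,.325,.415,.385,.46,.05,.2);print(n,len(P),P.max(0) if len(P) else '',P.min(0) if len(P) else '')
P=np.load('sl.npy')
g=np.zeros((200,200),np.uint8);ij=((P[:,:2]-[.26,.16])*1000).astype(int);g[ij[:,0],ij[:,1]]=1
g=cv2.morphologyEx(g,cv2.MORPH_CLOSE,np.ones((5,5)));g=cv2.morphologyEx(g,cv2.MORPH_OPEN,np.ones((5,5)));k,l=cv2.connectedComponents(g)
for i in range(1,k):
    Q=P[l[ij[:,0],ij[:,1]]==i];print(len(Q),rect(Q),Q.mean(0).round(3))
E
```

```text
side 0  
scene 0  
226 (array([289.5, 298. ]), array([24.1,  6.9]), 38.7) [0.289 0.298 0.024]
13 (array([302.5, 309.8]), array([4.7, 3. ]), 79.0) [0.302 0.31  0.022]
2436 (array([333.2, 289.8]), array([33. , 55.1]), 24.1) [0.333 0.29  0.029]
2352 (array([362.5, 228.1]), array([55.7, 33.6]), 80.8) [0.362 0.229 0.029]
```

>>> {"name": "arm_command", "arguments": {"motion": [[50,0,2,40,0],[50,0,2,75,0],[50,0,2,105,0],[50,0,2,130,0],[50,0,2,130,0]]}}

```text
time: 6.83
position: [0.368, 0.3505, 0.0277]
tool_rot: [-0.007, -3.137, 0.007]
ft_force: [-0.9, -0.7, -0.5]
grip_width: 0.576
grip_force: 0.0
```

>>> {"name": "arm_command", "arguments": {"motion": [[24,0,0,0,0],[24,0,0,0,0],[24,0,0,0,0],[24,0,0,0,0],[24,0,0,0,0]], "newtons": 15}}

```text
time: 7.25
position: [0.3705, 0.3541, 0.0326]
tool_rot: [0.005, 3.139, 0.004]
ft_force: [0.5, 0.2, 4.4]
grip_width: 0.322
grip_force: 15.0
```

>>> {"name": "arm_command", "arguments": {"motion": [[24,0,0,0,0],[24,0,0,-15,0],[24,0,0,-40,0],[24,0,0,-75,0],[24,0,0,-115,0]]}}

```text
time: 7.67
position: [0.368, 0.3516, 0.1455]
tool_rot: [-0.005, -3.139, 0.004]
ft_force: [0.6, 0.4, -0.9]
grip_width: 0.328
grip_force: 15.0
```

>>> {"name": "arm_command", "arguments": {"motion": [[24,0,0,-40,0],[24,0,0,-80,0],[24,-10,-12,-95,0],[24,-32,-41,-95,0],[24,-54,-70,-95,0]]}}

```text
time: 8.08
position: [0.4234, 0.2836, 0.243]
tool_rot: [-0.002, 3.138, 0.004]
ft_force: [1.3, -0.2, -0.6]
grip_width: 0.326
grip_force: 15.0
```

>>> {"name": "arm_command", "arguments": {"motion": [[24,-24,-31,0,0],[24,-48,-62,0,0],[24,-72,-93,0,0],[24,-96,-124,0,0],[24,-118,-152,0,0]]}}

```text
time: 8.5
position: [0.5415, 0.1278, 0.241]
tool_rot: [0.006, 3.141, -0.0]
ft_force: [0.4, 0.7, -0.8]
grip_width: 0.327
grip_force: 15.0
```

>>> {"name": "arm_command", "arguments": {"motion": [[24,-7,-7,30,0],[24,-7,-7,70,0],[24,-7,-7,110,0],[24,-7,-7,140,0],[24,-7,-7,140,0]]}}

```text
time: 8.92
position: [0.5423, 0.1219, 0.094]
tool_rot: [-0.005, -3.13, 0.006]
ft_force: [-1.6, -0.3, -0.8]
grip_width: 0.326
grip_force: 15.0
```

```bash
python3 - <<'E'
from h import *
st();im,w=cloud('side')
cv2.imwrite('pics/s2.png',cv2.resize(im[180:310,270:430,::-1],None,fx=4,fy=4,interpolation=2))
P=sel(w,.46,.53,.09,.16,.046,.062);print('pot',len(P),rect(P),P.mean(0))
E
```

```text
t 8.92 pos [542.3 121.9  94. ] yaw_y 89.81 tilt [-0.012 -0.004 -1.   ] q1,7 [-0.43  1.34] w 0.3256193555067572 F [-1.6 -0.3 -0.8]
pot 340 (array([493.5, 120.8]), array([40.7, 40.7]), 43.1) [0.49235126 0.11795227 0.0543178 ]
```

View pics/s2.png

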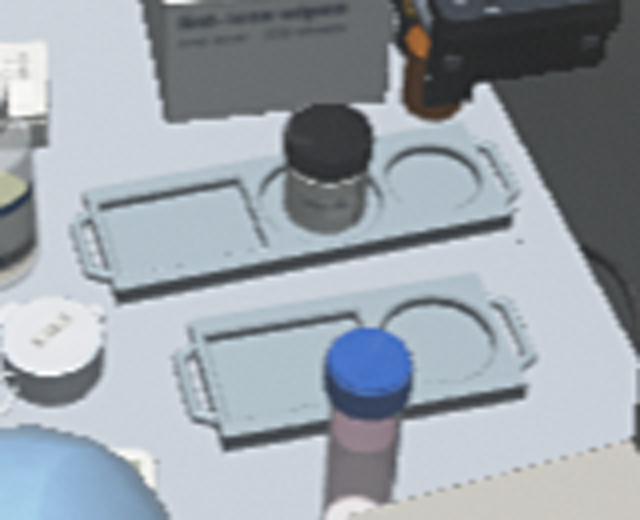

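The pot at (328,170) stands in the middle pocket, and the dropper hangs above its own pocket. I lower it.

>>> {"name": "arm_command", "arguments": {"motion": [[24,0,0,25,0],[24,0,0,45,0],[24,0,0,55,0],[24,0,0,59,0],[24,0,0,59,0]]}}

```text
time: 9.38
position: [0.5482, 0.1236, 0.0426]
tool_rot: [0.005, 3.141, 0.001]
ft_force: [0.5, 0.1, -0.5]
grip_width: 0.325
grip_force: 15.0
```

>>> {"name": "arm_command", "arguments": {"motion": [[24,0,0,2,0],[24,0,0,4,0],[24,0,0,5,0],[24,0,0,5,0]]}}

```text
time: 9.72
position: [0.5479, 0.1234, 0.0371]
tool_rot: [0.005, 3.141, 0.001]
ft_force: [0.3, -0.4, -0.7]
grip_width: 0.326
grip_force: 15.0
```

>>> {"name": "arm_command", "arguments": {"motion": [[24,0,0,1,0],[45,0,0,1,0],[45,0,0,1,0],[45,0,0,1,0],[45,0,0,-15,0]]}}

```text
time: 10.13
position: [0.5451, 0.1227, 0.0489]
tool_rot: [-0.005, -3.136, 0.003]
ft_force: [0.9, 0.2, 0.1]
grip_width: 0.493
grip_force: 0.0
```

>>> {"name": "arm_command", "arguments": {"motion": [[45,0,0,-35,0],[45,0,0,-75,0],[45,0,0,-115,0],[45,0,0,-155,0],[45,0,0,-180,0]]}}

```text
time: 10.55
position: [0.5488, 0.1235, 0.2362]
tool_rot: [0.005, 3.136, 0.003]
ft_force: [1.8, -0.6, -0.0]
grip_width: 0.519
grip_force: 0.0
```

>>> {"name": "arm_command", "arguments": {"motion": [[50,16,-31,0,7],[50,32,-62,0,14],[50,48,-93,0,21],[50,64,-124,0,28],[50,80,-155,0,35]]}}

```text
time: 10.97
position: [0.466, -0.0328, 0.2315]
tool_rot: [0.958, 2.992, 0.0]
ft_force: [0.0, -0.3, 0.0]
grip_width: 0.573
grip_force: 0.0
```

```bash
python3 - <<'E'
from h import *
st()
w=cloud('side')[1]
P=sel(w,.535,.57,.1,.145,.06,.095);print('drop',len(P),rect(P),P.max(0))
E
```

```text
t 10.97 pos [466.  -32.8 231.5] yaw_y 54.49 tilt [ 0.  0. -1.] q1,7 [-0.31  0.94] w 0.5729607314546715 F [ 0.  -0.3  0. ]
drop 1 (array([555.2, 117. ]), array([0., 0.]), 0.0) [0.5552053  0.11701668 0.06264564]
```

>>> {"name": "arm_command", "arguments": {"motion": [[50,0,0,0,7],[50,0,0,0,14],[50,0,0,0,21],[50,0,0,0,28],[50,0,0,0,35]]}}

```text
time: 11.43
position: [0.467, -0.0314, 0.2315]
tool_rot: [-1.813, -2.566, -0.0]
ft_force: [-0.7, -0.4, -0.0]
grip_width: 0.579
grip_force: 0.0
```

>>> {"name": "arm_command", "arguments": {"motion": [[50,0,0,0,7],[50,0,0,0,14],[50,0,0,0,20],[50,0,0,0,20]]}}

```text
time: 11.77
position: [0.4671, -0.0313, 0.2315]
tool_rot: [-2.227, -2.216, -0.0]
ft_force: [-0.1, 0.3, -0.2]
grip_width: 0.581
grip_force: 0.0
```

>>> {"name": "arm_command", "arguments": {"motion": [[50,-34,-20,0,0],[50,-34,-20,0,0],[50,-34,-20,0,0]]}}

```text
time: 12.02
position: [0.4464, -0.0669, 0.2317]
tool_rot: [2.225, 2.218, 0.001]
ft_force: [0.3, 1.1, 0.5]
grip_width: 0.574
grip_force: 0.0
```

```bash
python3 - <<'E'
from h import *
st();im,w=cloud('wrist');cv2.imwrite('pics/w4.png',im[...,::-1])
P=sel(w,.41,.49,-.1,-.03,.1,.13);print('tube',len(P),rect(P))
w=cloud('side')[1]
P=sel(w,.525,.58,.1,.145,.03,.095);print('drop',len(P),rect(P) if len(P) else 0,P.max(0))
w=cloud('scene')[1]
P=sel(w,.525,.58,.1,.145,.03,.095);print('drop',len(P),rect(P) if len(P) else 0,P.max(0))
E
```

```text
t 12.02 pos [446.4 -66.9 231.7] yaw_y -0.19 tilt [ 0.  0. -1.] q1,7 [-0.24  0.05] w 0.5736608287127902 F [0.3 1.1 0.5]
tube 1226 (array([451.1, -61.6]), array([32.4, 32.5]), 60.8)
drop 176 (array([542.4, 118.3]), array([16.8, 22.5]), 5.9) [0.55169544 0.12937358 0.08582394]
drop 176 (array([542.5, 124.7]), array([28.5, 22.4]), 70.0) [0.55738776 0.13798777 0.08433621]
```

View pics/w4.png

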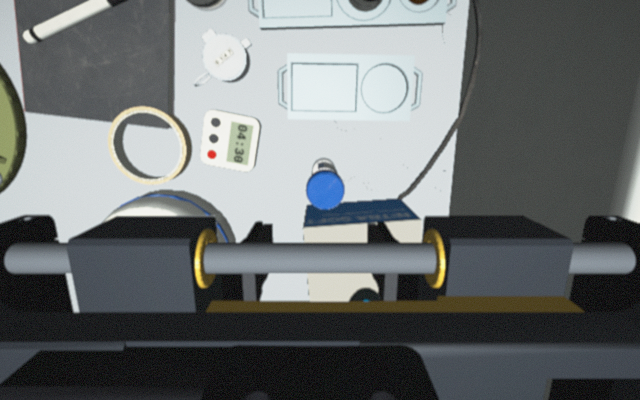

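The tube cap is at (325,188), in line with the fingers and in front of the glove box. I lower and grip.

>>> {"name": "arm_command", "arguments": {"motion": [[50,1,1,35,0],[50,1,1,75,0],[50,1,1,115,0],[50,1,1,150,0],[50,1,1,161,0]]}}

```text
time: 12.58
position: [0.4443, -0.0632, 0.0655]
tool_rot: [-2.218, -2.217, 0.009]
ft_force: [-1.6, -0.1, 0.5]
grip_width: 0.572
grip_force: 0.0
```

>>> {"name": "arm_command", "arguments": {"motion": [[50,0,0,0,0],[28,0,0,0,0],[28,0,0,0,0],[28,0,0,0,0],[28,0,0,0,0]], "newtons": 20}}

```text
time: 13.0
position: [0.4494, -0.0643, 0.0721]
tool_rot: [2.223, 2.217, 0.004]
ft_force: [0.6, -0.5, 2.5]
grip_width: 0.376
grip_force: 20.0
```

>>> {"name": "arm_command", "arguments": {"motion": [[28,0,0,0,0],[28,0,0,0,0],[28,0,0,-10,0],[28,0,0,-30,0],[28,0,0,-60,0]]}}

```text
time: 13.42
position: [0.4455, -0.0644, 0.1295]
tool_rot: [-2.222, -2.215, 0.007]
ft_force: [0.5, 0.3, 0.0]
grip_width: 0.381
grip_force: 20.0
```

>>> {"name": "arm_command", "arguments": {"motion": [[28,10,8,-20,0],[28,35,26,-20,0],[28,62,46,-20,0],[28,89,66,-20,0],[28,89,66,-20,0]]}}

```text
time: 13.83
position: [0.517, 0.0312, 0.1513]
tool_rot: [-2.216, -2.226, -0.006]
ft_force: [-0.1, 1.3, -0.8]
grip_width: 0.381
grip_force: 20.0
```

>>> {"name": "arm_command", "arguments": {"motion": [[28,0,0,20,0],[28,0,0,40,0],[28,0,0,50,0],[28,0,0,60,0],[28,0,0,60,0]]}}

```text
time: 14.25
position: [0.5127, 0.024, 0.0889]
tool_rot: [-2.224, -2.216, 0.004]
ft_force: [-0.3, 0.2, 0.1]
grip_width: 0.378
grip_force: 20.0
```

```bash
python3 - <<'E'
from h import *
st();A=[]
for n,(u,v) in(('side',(370,230)),('scene',(375,180))):
    im,w=cloud(n);A.append(cv2.resize(im[v-60:v+60,u-65:u+65,::-1],(390,360),interpolation=2))
cv2.imwrite('pics/s3.png',np.hstack(A))
E
```

```text
t 14.25 pos [512.7  24.   88.9] yaw_y -0.2 tilt [-0.003 -0.001 -1.   ] q1,7 [-0.32 -0.06] w 0.37766742509685686 F [-0.3  0.2  0.1]
```

View pics/s3.png

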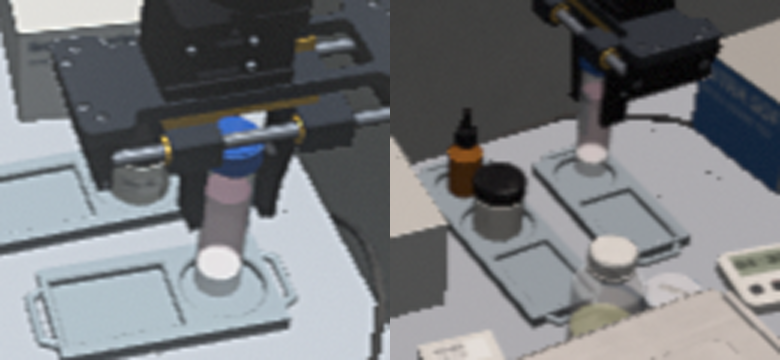

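The tube hangs over its round pocket, upright, and the dropper and pot stand in theirs. I lower and release.

>>> {"name": "arm_command", "arguments": {"motion": [[28,0,0,6,0],[28,0,0,11,0],[28,0,0,14,0],[28,0,0,15,0],[28,0,0,15,0]]}}

```text
time: 14.77
position: [0.5143, 0.0244, 0.0761]
tool_rot: [-2.225, -2.218, -0.0]
ft_force: [-1.2, 0.1, 4.0]
grip_width: 0.376
grip_force: 20.0
```

>>> {"name": "arm_command", "arguments": {"motion": [[28,0,0,0.5,0],[28,0,0,0.5,0],[50,0,0,0.5,0],[50,0,0,0.5,0],[50,0,0,0.5,0]]}}

```text
time: 15.18
position: [0.5143, 0.0244, 0.0749]
tool_rot: [2.225, 2.218, 0.0]
ft_force: [0.5, -0.8, 0.0]
grip_width: 0.517
grip_force: 0.0
```

>>> {"name": "arm_command", "arguments": {"motion": [[50,0,0,-10,0],[50,0,0,-40,0],[50,0,0,-80,0],[50,0,0,-120,0],[50,0,0,-150,0]]}}

```text
time: 15.6
position: [0.5149, 0.0243, 0.229]
tool_rot: [2.224, 2.216, 0.005]
ft_force: [1.1, -0.0, -0.8]
grip_width: 0.572
grip_force: 0.0
```

>>> {"name": "arm_command", "arguments": {"motion": [[50,29,-20,0,0],[50,58,-41,0,0],[50,87,-61,0,0],[50,116,-82,0,0],[50,145,-102,0,0]]}}

```text
time: 16.02
position: [0.4115, 0.1708, 0.2259]
tool_rot: [2.225, 2.217, 0.002]
ft_force: [0.4, 0.4, 0.1]
grip_width: 0.575
grip_force: 0.0
```

>>> {"name": "arm_command", "arguments": {"motion": [[50,29,-20,0,-6],[50,58,-41,0,-12],[50,88,-61,0,-18],[50,117,-82,0,-24.3],[50,117,-82,40,-24.3]]}}

```text
time: 16.43
position: [0.3301, 0.2969, 0.1923]
tool_rot: [1.688, 2.648, 0.026]
ft_force: [2.3, 2.0, 0.3]
grip_width: 0.578
grip_force: 0.0
```

>>> {"name": "arm_command", "arguments": {"motion": [[50,0,0,35,0],[50,0,0,45,0],[50,0,0,45,0]]}}

```text
time: 16.68
position: [0.3294, 0.2853, 0.1379]
tool_rot: [-1.708, -2.635, 0.009]
ft_force: [-0.0, -0.3, 0.2]
grip_width: 0.573
grip_force: 0.0
```

```bash
python3 - <<'E'
from h import *
st();im,w=cloud('wrist');st();cv2.imwrite('pics/w5.png',im[...,::-1])
P=sel(w,.28,.42,.18,.335,.021,.034)
g=np.zeros((200,200),np.uint8);ij=((P[:,:2]-[.26,.16])*1000).astype(int);g[ij[:,0],ij[:,1]]=1
g=cv2.morphologyEx(g,cv2.MORPH_CLOSE,np.ones((5,5)));g=cv2.morphologyEx(g,cv2.MORPH_OPEN,np.ones((5,5)));k,l=cv2.connectedComponents(g)
for i in range(1,k):
    Q=P[l[ij[:,0],ij[:,1]]==i];print(len(Q),rect(Q),Q.mean(0).round(3))
E
```

```text
t 16.68 pos [329.4 285.3 137.9] yaw_y 24.12 tilt [-0.004 -0.004 -1.   ] q1,7 [-0.67 -0.35] w 0.5732566197877749 F [-0.  -0.3  0.2]
t 16.73 pos [330.9 286.3 140. ] yaw_y 24.09 tilt [-0.001 -0.001 -1.   ] q1,7 [-0.67 -0.35] w 0.5736327009368968 F [0.9 0.5 1.2]
216 (array([289.5, 298.5]), array([23.8,  6.9]), 39.0) [0.289 0.298 0.024]
2545 (array([333.2, 290.6]), array([33. , 54.6]), 23.8) [0.333 0.292 0.028]
821 (array([360.3, 216.9]), array([30.9, 33.4]), 81.6) [0.362 0.213 0.028]
41 (array([353.5, 255.5]), array([4.8, 4.8]), 89.8) [0.353 0.256 0.028]
```

View pics/w5.png

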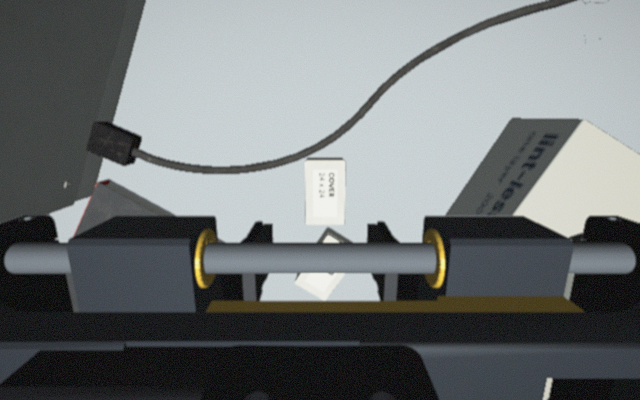

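Box 1 at (325,190) is aligned between the fingers. I lower to 16 mm tip height and grip.

>>> {"name": "arm_command", "arguments": {"motion": [[50,1,1,38,0],[50,1,1,70,0],[50,1,1,95,0],[50,1,1,108,0],[50,1,1,110,0]]}}

```text
time: 17.15
position: [0.3319, 0.2878, 0.0298]
tool_rot: [-1.71, -2.635, 0.002]
ft_force: [0.2, -0.3, -0.2]
grip_width: 0.575
grip_force: 0.0
```

>>> {"name": "arm_command", "arguments": {"motion": [[50,0,0,0,0],[28,0,0,0,0],[28,0,0,0,0],[28,0,0,0,0],[28,0,0,0,0]], "newtons": 25}}

```text
time: 17.57
position: [0.3323, 0.2889, 0.0313]
tool_rot: [1.708, 2.636, 0.004]
ft_force: [-0.6, -0.6, 2.9]
grip_width: 0.373
grip_force: 25.0
```

>>> {"name": "arm_command", "arguments": {"motion": [[28,0,0,0,0],[28,0,0,0,0],[28,0,0,-10,0],[28,0,0,-40,0],[28,0,0,-80,0]]}}

```text
time: 17.98
position: [0.3293, 0.2863, 0.1088]
tool_rot: [-1.707, -2.635, 0.011]
ft_force: [1.5, 0.3, 0.3]
grip_width: 0.375
grip_force: 25.0
```

>>> {"name": "arm_command", "arguments": {"motion": [[28,0,0,-20,-7],[28,0,0,-40,-14],[28,0,0,-60,-21],[28,0,0,-60,-28],[28,0,0,-60,-35]]}}

```text
time: 18.4
position: [0.3321, 0.2889, 0.1722]
tool_rot: [0.827, 3.029, 0.005]
ft_force: [-0.5, 0.1, -1.1]
grip_width: 0.374
grip_force: 25.0
```

>>> {"name": "arm_command", "arguments": {"motion": [[28,0,0,0,-7],[28,0,0,0,-14],[28,0,0,0,-21],[28,0,0,0,-28],[28,0,0,0,-32.4]]}}

```text
time: 18.82
position: [0.3313, 0.2881, 0.1705]
tool_rot: [0.051, -3.141, -0.0]
ft_force: [-0.3, -0.9, -0.4]
grip_width: 0.373
grip_force: 25.0
```

>>> {"name": "arm_command", "arguments": {"motion": [[28,-18,-35,0,0],[28,-36,-70,0,0],[28,-53,-105,0,0],[28,-70,-140,0,0],[28,-86,-170,0,0]]}}

```text
time: 19.23
position: [0.4224, 0.1181, 0.1707]
tool_rot: [-0.04, 3.141, 0.0]
ft_force: [1.6, -0.8, -0.8]
grip_width: 0.37
grip_force: 25.0
```

>>> {"name": "arm_command", "arguments": {"motion": [[28,0,0,35,0],[28,0,0,70,0],[28,0,0,100,0],[28,0,0,115,0],[28,0,0,115,0]]}}

```text
time: 19.65
position: [0.4189, 0.1194, 0.052]
tool_rot: [0.041, -3.134, 0.004]
ft_force: [-0.3, -0.6, -1.2]
grip_width: 0.376
grip_force: 25.0
```

```bash
python3 - <<'E'
from h import *
st();A=[]
for n,(u,v) in(('side',(325,235)),('scene',(375,200))):
    im,w=cloud(n);A.append(cv2.resize(im[v-60:v+60,u-65:u+65,::-1],(390,360),interpolation=2))
cv2.imwrite('pics/s4.png',np.hstack(A))
E
```

```text
t 19.65 pos [418.9 119.4  52. ] yaw_y 91.51 tilt [-0.007 -0.003 -1.   ] q1,7 [-0.51  1.27] w 0.37595016151658356 F [-0.3 -0.6 -1.2]
```

View pics/s4.png

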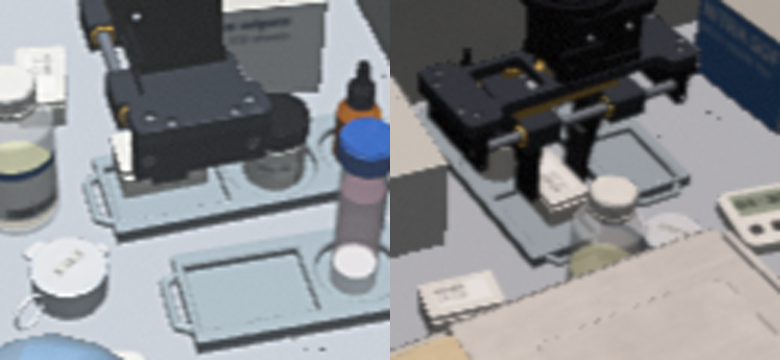

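Box 1 is over the rectangle pocket of the oil tray with 20 mm to go, and the tube stands in its own pocket. I lower and release.

>>> {"name": "arm_command", "arguments": {"motion": [[28,0,0,8,0],[28,0,0,14,0],[28,0,0,18,0],[28,0,0,20,0],[28,0,0,20,0]]}}

```text
time: 20.17
position: [0.4223, 0.1208, 0.0354]
tool_rot: [-0.042, 3.141, 0.0]
ft_force: [-0.8, -0.0, -1.0]
grip_width: 0.373
grip_force: 25.0
```

>>> {"name": "arm_command", "arguments": {"motion": [[28,0,0,1,0],[48,0,0,1,0],[48,0,0,1,0],[48,0,0,1,0],[48,0,0,-10,0]]}}

```text
time: 20.58
position: [0.4205, 0.1201, 0.0436]
tool_rot: [0.042, -3.138, 0.002]
ft_force: [0.6, 0.1, 0.3]
grip_width: 0.533
grip_force: 0.0
```

>>> {"name": "arm_command", "arguments": {"motion": [[50,0,0,-30,0],[50,0,0,-70,0],[50,0,0,-110,0],[50,0,0,-150,0],[50,0,0,-150,0]]}}

```text
time: 21.0
position: [0.4264, 0.1222, 0.2031]
tool_rot: [-0.041, 3.128, 0.008]
ft_force: [1.0, -0.1, -0.1]
grip_width: 0.569
grip_force: 0.0
```

>>> {"name": "arm_command", "arguments": {"motion": [[50,12,22,0,7],[50,24,44,0,14],[50,36,66,0,21],[50,48,88,0,28],[50,59,107,0,35]]}}

```text
time: 21.42
position: [0.3592, 0.2274, 0.195]
tool_rot: [0.913, 3.006, 0.001]
ft_force: [-0.5, 0.7, 0.1]
grip_width: 0.578
grip_force: 0.0
```

>>> {"name": "arm_command", "arguments": {"motion": [[50,0,0,0,7],[50,0,0,0,14],[50,0,0,0,21],[50,0,0,0,28],[50,0,0,0,35]]}}

```text
time: 21.83
position: [0.3601, 0.2261, 0.1948]
tool_rot: [-1.775, -2.592, 0.0]
ft_force: [-0.2, 0.0, 0.5]
grip_width: 0.573
grip_force: 0.0
```

>>> {"name": "arm_command", "arguments": {"motion": [[50,0,0,10,7],[50,0,0,20,14],[50,0,0,30,21],[50,0,0,40,28],[50,0,0,40,31.2]]}}

```text
time: 22.25
position: [0.359, 0.2252, 0.1529]
tool_rot: [-2.406, -2.019, 0.005]
ft_force: [0.3, -0.5, 0.2]
grip_width: 0.574
grip_force: 0.0
```

```bash
python3 - <<'E'
from h import *
st();im,w=cloud('wrist');st()
P=sel(w,.32,.41,.18,.27,.021,.034);print('s2 wrist',len(P),rect(P),P.mean(0))
w=cloud('side')[1];P=sel(w,.385,.46,.09,.15,.026,.036);print('s1 placed',len(P),rect(P),np.median(P[:,2]))
E
```

```text
t 22.25 pos [359.  225.2 152.9] yaw_y -10.0 tilt [-0.003 -0.002 -1.   ] q1,7 [-0.52 -0.79] w 0.5744329211411955 F [ 0.3 -0.5  0.2]
t 22.3 pos [359.4 225.5 153.7] yaw_y -10.01 tilt [-0.002 -0.001 -1.   ] q1,7 [-0.52 -0.79] w 0.5700336007178738 F [0.7 0.2 0.1]
s2 wrist 2293 (array([361.1, 227.6]), array([54.9, 32.4]), 80.8) [0.36147101 0.22852573 0.02710865]
s1 placed 412 (array([421.7, 119.2]), array([35.6, 54.6]), 89.6) 0.03096507299961132
```

Box 1 sits flat in its pocket (top at 31 mm). I pick box 2, holding slightly higher to clear the wipes box.

>>> {"name": "arm_command", "arguments": {"motion": [[50,0,0,38,0],[50,0,0,75,0],[50,0,0,105,0],[50,0,0,118,0],[50,0,0,123,0]]}}

```text
time: 22.77
position: [0.3585, 0.2249, 0.0297]
tool_rot: [-2.398, -2.028, 0.007]
ft_force: [0.2, -0.4, 0.1]
grip_width: 0.579
grip_force: 0.0
```

>>> {"name": "arm_command", "arguments": {"motion": [[50,0,0,0,0],[28,0,0,0,0],[28,0,0,0,0],[28,0,0,0,0],[28,0,0,0,0]]}}

```text
time: 23.18
position: [0.3611, 0.2266, 0.0333]
tool_rot: [2.4, 2.026, 0.004]
ft_force: [-0.1, 0.7, 3.2]
grip_width: 0.376
grip_force: 25.0
```

>>> {"name": "arm_command", "arguments": {"motion": [[28,0,0,0,0],[28,0,0,0,0],[28,0,0,-10,0],[28,0,0,-40,0],[28,0,0,-80,0]]}}

```text
time: 23.6
position: [0.3576, 0.2243, 0.1107]
tool_rot: [-2.4, -2.026, 0.012]
ft_force: [0.7, -0.5, -1.0]
grip_width: 0.376
grip_force: 25.0
```

>>> {"name": "arm_command", "arguments": {"motion": [[28,0,0,-30,7],[28,0,0,-60,14],[28,0,0,-90,21],[28,0,0,-90,28],[28,0,0,-90,35]]}}

```text
time: 24.02
position: [0.3611, 0.2267, 0.2049]
tool_rot: [-2.902, -1.201, -0.007]
ft_force: [-0.3, -0.4, -0.6]
grip_width: 0.372
grip_force: 25.0
```

>>> {"name": "arm_command", "arguments": {"motion": [[28,0,0,0,7],[28,0,0,0,14],[28,0,0,0,21],[28,0,0,0,28],[28,0,0,0,35]]}}

```text
time: 24.43
position: [0.3598, 0.2258, 0.2024]
tool_rot: [3.13, 0.273, -0.0]
ft_force: [-0.3, 0.1, -1.2]
grip_width: 0.376
grip_force: 25.0
```

>>> {"name": "arm_command", "arguments": {"motion": [[28,0,0,0,7],[28,0,0,0,12.3],[28,0,0,0,12.3]]}}

```text
time: 24.68
position: [0.3599, 0.2257, 0.2023]
tool_rot: [3.141, -0.058, -0.0]
ft_force: [-0.3, -0.5, -0.8]
grip_width: 0.371
grip_force: 25.0
```

>>> {"name": "arm_command", "arguments": {"motion": [[28,16,33,0,0],[28,32,66,0,0],[28,48,99,0,0],[28,64,132,0,0],[28,80,165,0,0]]}}

```text
time: 25.1
position: [0.4346, 0.0567, 0.2024]
tool_rot: [-3.141, 0.049, -0.001]
ft_force: [2.1, -0.0, -0.3]
grip_width: 0.372
grip_force: 25.0
```

>>> {"name": "arm_command", "arguments": {"motion": [[28,14,30,0,0],[28,14,30,0,0],[28,14,30,20,0],[28,14,30,40,0],[28,14,30,40,0]]}}

```text
time: 25.52
position: [0.4446, 0.0276, 0.1588]
tool_rot: [3.14, -0.051, -0.011]
ft_force: [-0.7, 0.8, -1.7]
grip_width: 0.371
grip_force: 25.0
```

```bash
python3 - <<'E'
from h import *
st()
w=cloud('side')[1];P=sel(w,.48,.56,-.02,.07,.1,.13);print('tube',len(P),rect(P) if len(P)else 0,np.median(P[:,2]))
w=cloud('scene')[1];P=sel(w,.48,.56,-.02,.07,.1,.13);print('tube',len(P),rect(P) if len(P)else 0)
E
```

```text
t 25.52 pos [444.6  27.6 158.8] yaw_y -91.86 tilt [-0.007 -0.001 -1.   ] q1,7 [-0.23 -1.73] w 0.3714658153277176 F [-0.7  0.8 -1.7]
tube 337 (array([513.4,  21.2]), array([32.3, 29.7]), 2.0) 0.12003539920605344
tube 145 (array([513.3,  27.9]), array([26.8, 33.9]), 57.6)
```

>>> {"name": "arm_command", "arguments": {"motion": [[28,0,0,25,0],[28,0,0,50,0],[28,0,0,75,0],[28,0,0,95,0],[28,0,0,110,0]]}}

```text
time: 26.03
position: [0.4477, 0.0283, 0.0519]
tool_rot: [-3.141, 0.051, -0.001]
ft_force: [0.3, -1.2, 0.1]
grip_width: 0.372
grip_force: 25.0
```

>>> {"name": "arm_command", "arguments": {"motion": [[28,0,0,4,0],[28,0,0,8,0],[28,0,0,12,0],[28,0,0,15,0],[28,0,0,15,0]]}}

```text
time: 26.45
position: [0.4479, 0.028, 0.0375]
tool_rot: [-3.141, 0.054, -0.002]
ft_force: [-1.0, 0.8, -1.2]
grip_width: 0.376
grip_force: 25.0
```

>>> {"name": "arm_command", "arguments": {"motion": [[28,0,0,1,0],[48,0,0,1,0],[48,0,0,1,0],[48,0,0,1,0],[48,0,0,-10,0]]}}

```text
time: 26.87
position: [0.446, 0.0277, 0.0458]
tool_rot: [3.141, -0.054, -0.005]
ft_force: [-0.2, 0.6, -0.7]
grip_width: 0.527
grip_force: 0.0
```

>>> {"name": "arm_command", "arguments": {"motion": [[50,-5,0,-30,0],[50,-5,0,-70,0],[50,-5,0,-110,0],[50,-5,0,-150,0],[50,-5,0,-190,0]]}}

```text
time: 27.28
position: [0.442, 0.0279, 0.2392]
tool_rot: [-3.141, 0.054, -0.001]
ft_force: [1.1, 0.5, -0.6]
grip_width: 0.577
grip_force: 0.0
```

```bash
python3 - <<'E'
from h import *
st()
for n in('side','scene'):
    im,w=cloud(n)
    if n=='side': cv2.imwrite('pics/f.png',cv2.resize(im[160:310,270:430,::-1],None,fx=4,fy=4,interpolation=2))
    for k,b in dict(tube=(.48,.55,-.02,.07,.105,.13),s2=(.41,.49,0,.06,.026,.036),s1=(.385,.46,.09,.15,.026,.036),pot=(.46,.53,.09,.16,.046,.062),drop=(.53,.58,.09,.16,.06,.095)).items():
        P=sel(w,*b);print(n,k,len(P),rect(P) if len(P) else 0,np.median(P[:,2]).round(3),P[:,2].max().round(3) if len(P) else 0)
E
```

```text
t 27.28 pos [442.   27.9 239.2] yaw_y -91.98 tilt [ 0.001  0.    -1.   ] q1,7 [-0.24 -1.74] w 0.5766119800789868 F [ 1.1  0.5 -0.6]
side tube 351 (array([513. ,  22.5]), array([31.9, 32.1]), 18.3) 0.121 0.124
side s2 506 (array([447.7,  27.2]), array([34.7, 55.1]), 88.5) 0.031 0.034
side s1 412 (array([422.1, 119.6]), array([55.1, 35.9]), 1.7) 0.031 0.034
side pot 333 (array([493.2, 120.7]), array([40.3, 41.3]), 54.5) 0.055 0.059
side drop 92 (array([547. , 119.2]), array([15.8, 17.1]), 72.3) 0.069 0.086
scene tube 156 (array([510.9,  25.2]), array([30.7, 33.1]), 21.6) 0.119 0.124
scene s2 218 (array([447. ,  27.7]), array([35.1, 54.6]), 89.0) 0.03 0.033
scene s1 245 (array([421.7, 120.4]), array([57.6, 34.2]), 2.8) 0.03 0.033
scene pot 197 (array([492.6, 123.3]), array([40.5, 40.3]), 16.5) 0.054 0.057
scene drop 51 (array([546.6, 123.1]), array([14. , 17.5]), 8.4) 0.068 0.083
```

View pics/f.png

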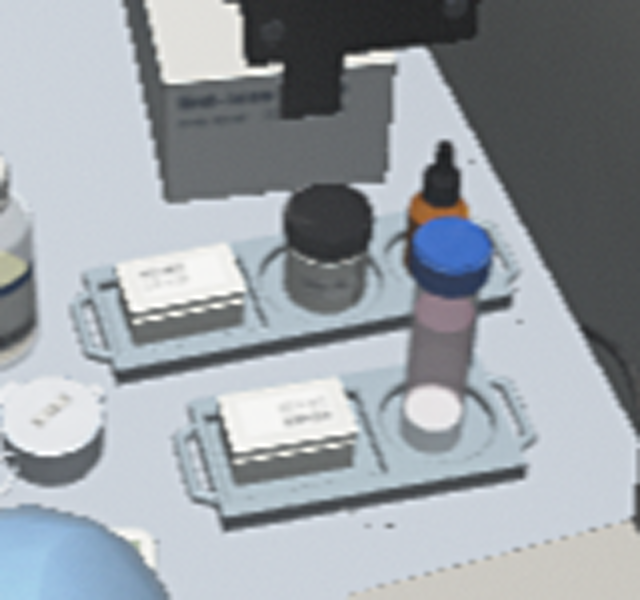

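All five stand flat in their pockets: boxes at (180,290) and (290,430), pot (327,245), dropper (440,200) and tube (445,330). Every top is at the item's height plus the 4 mm floor.

>>> {"name": "arm_command", "arguments": {"motion": [[50,0,0,0,0],[50,0,0,0,0],[50,0,0,0,0],[50,0,0,0,0]]}}

```text
time: 27.72
position: [0.4415, 0.0279, 0.2354]
tool_rot: [3.141, -0.054, -0.005]
ft_force: [0.1, -0.5, -0.9]
grip_width: 0.574
grip_force: 0.0
```

```bash
python3 -c "from bench import *;print(close_job())"
```

```text
the job is handed in; nothing more can be done
None
```

Both kit trays are made up and the job is handed in at about 28 s of the 134 s: in the last images all five items stand flat and upright in their own pockets, with the gripper clear of them.

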